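Set up the candle vases for the window display

TASK

The two vases with tapered bottoms lie tipped in angled wooden cradles. Seat each of them upright and fully home in the cup-shaped wooden stand of its own size, the large vase in the large stand and the small vase in the small one, lowering them rather than dropping them. When both stand, take the candle out of its angled holder and stand it, wick up, right down in the neck of the large vase; leave the other things where they are.

Things in the scene. Friction and masses are not known exactly. Their poses are not given: they have to be found in the camera images.
- vase_large: Large sand stoneware vase, 116 mm tall, 0.32 kg. Origin: centre of underside; z: along its axis to the mouth. Foot 37 mm across, straight cone to the belly (67 mm across, 24 to 42 mm up), shoulder to 66 mm, then a straight neck 40 mm across to the top, its hole 28 mm wide. Starts in cradle_large, axis 27 degrees from vertical, mouth up towards the robot. Seated: origin 20 mm over the stand's.
- vase_small: Small vase of the same make, 96 mm tall, 0.18 kg. Origin: centre of underside; z: along its axis to the mouth. Foot 27 mm across, cone to the belly (52 mm across, 20 to 34 mm up), shoulder to 52 mm, straight neck 30 mm across to the top, hole 18 mm (too narrow for the candle). Starts in cradle_small, tipped 27 degrees, mouth up towards the robot. Seated: origin 20 mm over the stand's.
- candle: Ivory candle, straight, 22 mm across, 150 mm long and a 6 mm wick at the top, 0.06 kg. Origin: centre of its flat lower end; z: along it towards the wick. It starts in cradle_candle, 27 to 30 degrees from vertical, the wick up and towards the robot, its lower 55 mm inside the holder; draw it out along its own axis.
- stand_large: Light-wood turned stand shaped like an egg cup, fixed to the worktop: foot 76 mm across, 46 mm high, the rim 82 mm across, with a conical hollow (half angle 32 degrees, 70 mm across at the rim, 28 mm deep) in which the large vase centres itself. Origin: centre of the underside; z up.
- stand_small: The same kind of stand, smaller, also fixed: foot 62 mm across, 42 mm high, rim 67 mm across, conical hollow 55 mm across at the rim and 24 mm deep, for the small vase. Origin: centre of the underside; z up.
- vase_large_floor (a point): Centre of the floor of the hole in the large vase's neck, 68 mm above its underside on its axis; the candle's lower end comes to rest here.
- cradle_large: Fixed wooden cradle holding the large vase: base plate 80 x 104 x 10 mm and, between two posts, a conical cup like the large stand's (rim 82 mm across, 28 mm deep), its axis tipped 27 degrees to the cradle's -x side; draw the vase out along its own axis, about 30 mm, before it is free. Origin: centre of the underside.
- cradle_small: Fixed cradle of the same form holding the small vase: base plate 80 x 90 x 10 mm, conical cup like the small stand's (rim 67 mm across, 24 mm deep), tipped 27 degrees; draw the vase out about 26 mm along its own axis. Origin: centre of the underside.
- cradle_candle: Fixed medium-wood holder of the candle: base plate 80 x 60 x 10 mm and a tube 35 mm across (bore 25 mm) and 60 mm deep, tipped 27 degrees towards its -x side. Origin: centre of the underside.
- pebble: Bystander: black round paperweight, 47 x 54 x 36 mm, in front of the cradles. Origin: centre of the underside.
Mind the look-alikes: they are no part of the job. What is shaped like the stand_small but orange or pink is not meant.

How it is judged:
On the way, in this order (a step that is already met when the one before it is completed fails the run):
1. Both vases are seated upright and let go, each in the stand of its own size (horizontal distance between vase_large and stand_large below 0.006 m and z of vase_large in the frame of stand_large between 0.015 and 0.025 m and angle between each of vase_large, vase_small's own z axis and vertical below 0.12 rad and horizontal distance between vase_small and stand_small below 0.006 m and z of vase_small in the frame of stand_small between 0.015 and 0.025 m and contact force between each of vase_large, vase_small and the fingers below 0.05 N), for 0.2 s.
2. The candle stands in the neck of the large vase (distance between candle and vase_large_floor below 0.015 m and angle between candle's own z axis and vertical below 0.25 rad), for 0.2 s.
At the end, for the whole second after the job is handed in: Each vase at rest in its own size of stand (6 mm from its axis, 5 mm from seated height, 0.12 rad from upright); candle in the large vase's neck, wick up, lower end within 15 mm of the hole's floor, within 0.25 rad of vertical (all of step 2 and horizontal distance between vase_large and stand_large below 0.006 m and z of vase_large in the frame of stand_large between 0.015 and 0.025 m and angle between each of vase_large, vase_small's own z axis and vertical below 0.12 rad and horizontal distance between vase_small and stand_small below 0.006 m and z of vase_small in the frame of stand_small between 0.015 and 0.025 m and linear speed of each of vase_large, vase_small, candle below 0.03 m/s); the robot touches nothing.
It fails at once if A vase is dropped or knocked so that it falls (over 0.6 m/s while not held) ((linear speed of vase_large above 0.6 m/s and contact force between vase_large and the fingers below 0.05 N) or (linear speed of vase_small above 0.6 m/s and contact force between vase_small and the fingers below 0.05 N)).
It fails at once if The black paperweight is pushed more than 40 mm (distance of pebble from where it was at the start of the episode above 0.04 m).
It also fails if it takes over 72 s, if anything falls off the work surface, if the arm or the gripper's body presses on something with over 40 N, if the wrist force passes 120 N, or if a joint passes its speed limit or range.

ROBOT

A 6-joint arm with a two-finger parallel gripper is mounted at the origin on a cart in front of the work surface, level with it; the furniture and walls round the work are solid. World frame = base frame: x ahead of the robot, y to its left, z up, the work surface at z = 0. Lengths are in m, angles in rad, forces in N, time in s.
With the tool pointing down it reaches from about 0.375 to 0.9 m from the base axis. Payload 3.1 kg.
Tool frame: the origin (TCP) lies on the centre line of the jaws, within the pads' length; the fingertips stand 8 mm ahead of it and the grasp point (between the pads) lies 11 mm behind it; z points along the fingers, y is the line along which they close (so a half turn about z gives the same grasp; the last joint's range is limited). The gripper opens to 87 mm and grips with 3 to 60 N. Pads are 19 mm wide; open, the fingers measure 117 mm over their backs; the gripper's body (75 mm by 190 mm) begins 51 mm behind the grasp point.
Start: joints at [1.169, 0.527, 1.433, -0, 1.181, -0.178], TCP at [0.138, 0.61, 0.231] pointing down, gripper open.
Joint ranges: [-3.08, 3.08], [-0.75, 2.2], [0.22, 2.44], [-1.43, 4.57], [0, 2.65], [-2.85, 2.85]. Speed limits (rad/s): [2.79, 2.79, 3.14, 3.14, 3.14, 3.14].

INTERFACE

Orientations are given as a unit quaternion [x, y, z, w].
In Python, from rig import robot gives the robot as it stands. The module is installed in compiled form; this text tells all that it offers.
- The arm moves only by the tool send_rows, never from a script. Its argument "increments" is one flat list of numbers, 7 for each row, row after row: the turn, a rotation vector about the world's x, y, z in rad, then the shift along the world's x, y, z in cm, then the opening, from 0 (shut) to 1 (fully open). A call has 1 to 20 rows; each row shifts and turns the commanded pose from where the row before left it; what a row does not reach is not made up. A row lasts 1/12 s, in which the tool goes at most 41.7 mm and 7.16 degrees, less where a joint would pass 70% of its speed; a pose out of reach is approached as far as the arm can. A call is refused whole if a number of a shift passes 4.17 or a number of a turn 0.125, either way. A call with a gripper value outside its range is refused whole. The fingers move at their own pace and stop on an object; "newtons" is the grip in N (left out, the last holds). Time passes only in rows, so rows that do not move let the fingers close. It gives the time, the measured TCP pose, the force, the opening and the grip force at its end, in the units of the state.
- robot.get_obs(): the state, without advancing time (a new reading comes with each control period).
- robot.camera(name): name is "side" or "top" or "wrist"; returns a dict with "image" (480x640x3 uint8, red, green, blue), "range_z" (480x640 float32, m along the optical axis (not along the pixel's ray), 0 where there is no reading), "fx", "fy", "cx", "cy" (pixels), "dist_coeffs" ([k1, k2, p1, p2, k3] as OpenCV has them; the pictures are not rectified), "R" (3x3) and "t" (3): a world point X has camera coordinates R X + t. Camera axes: x right, y down, z forward; pixel columns grow to the right and rows downward; lengths in m; the calibration is good to about 2 mm. A picture is of the moment at which its call begins.
- robot.hand_in(): hands the job in; it is judged then, once.
The state is a dict: "time": time; "q": joint angles; "joint_velocities": joint speeds; "joint_torque": joint torques, N m; "position": TCP position; "tool_rot": TCP orientation; "ft_force": force on the tool from outside, world axes, zero at the start; "moment": the same for the moment, N m; "grip_width": finger opening in m; "grip_force": force on a finger pad.
Only numpy, scipy, OpenCV 4.12 (cv2) and the standard library are available. Lean on these libraries where they do the work, as an engineer would, in place of code of your own. Each camera call takes 0.05 s, during which the arm holds its last target. There are 200 camera calls.

## Working session

There is one attempt and no reset: what is moved stays moved. The work goes in short steps, Python scripts to look and compute and a tool call to move; the robot and the scene stay as the last step left them, time stands still between calls to the robot, and variables do not carry over. Pictures are saved under pics/ and viewed, at most 10 in all, crops included, and the job is handed in when it is done.

Besides the shell and the picture viewer there is one more tool, called after ">>>" in YAML: its name, and indented under it one key for each argument. send_rows: Moves the arm, as the interface text tells. Its arguments: {"type":"object","properties":{"increments":{"type":"array"},"newtons":{"type":"number"}},"required":["increments"]}

```bash
mkdir -p pics
cat > h.py <<'E'
import numpy as np, cv2, pickle
from rig import robot
def grab(n):
    c=robot.camera(n); 
    return c
def cloud(c):
    h,w=c["range_z"].shape
    u,v=np.meshgrid(np.arange(w),np.arange(h))
    K=np.array([[c["fx"],0,c["cx"]],[0,c["fy"],c["cy"]],[0,0,1.]])
    p=cv2.undistortPoints(np.stack([u,v],-1).reshape(-1,1,2).astype(np.float64),K,np.array(c["dist_coeffs"],float)).reshape(h,w,2)
    z=c["range_z"].astype(float)
    X=np.dstack([p[...,0]*z,p[...,1]*z,z])
    W=(X-np.array(c["t"]))@np.array(c["R"])
    W[z<=0]=np.nan
    return W
E
python3 - <<'E'
from h import *
for n in ("top","side"):
    c=grab(n); cv2.imwrite(f"pics/{n}0.png",c["image"][...,::-1]); pickle.dump(c,open(f"{n}0.pkl","wb"))
    print(n,-np.array(c["R"]).T@np.array(c["t"]),np.array(c["R"])[2])
print(robot.get_obs())
E
```

```text
top [ 0.31460943 -0.40645524  1.50926271] [ 1.26457187e-01 -9.03285578e-04 -9.91971655e-01]
side [0.56262782 0.57530129 0.51263843] [-0.05120651 -0.9183587  -0.3924222 ]
{'time': 0.1, 'q': array([ 1.16948914e+00,  5.28353354e-01,  1.43376048e+00,  1.08788951e-07,
        1.18142002e+00, -1.78532091e-01]), 'joint_velocities': array([-0.00133961, -0.00042245, -0.00339567,  0.00061531,  0.00015284,
        0.00069589]), 'joint_torque': array([-5.62142159e-04, -4.40988243e+01, -1.77149445e+01,  6.34716754e-02,
        5.34442056e-02, -3.95733844e-05]), 'position': array([0.13782173, 0.60895696, 0.22968603]), 'tool_rot': array([ 1.11157323e-01,  9.93802348e-01, -9.30077524e-04, -2.77518121e-04]), 'ft_force': array([ 0.05006666, -0.51541713,  0.90406837]), 'moment': array([-0.01960018,  0.00426157,  0.00227614]), 'grip_force': 0.0, 'grip_width': 0.08711520426710859}
```

View pics/top0.png

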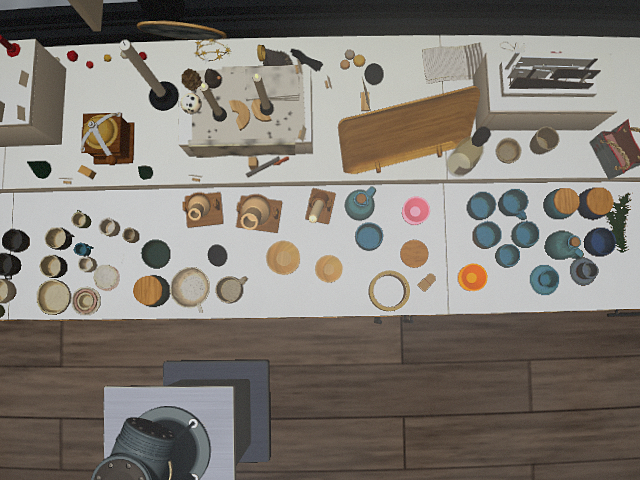

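View pics/side0.png

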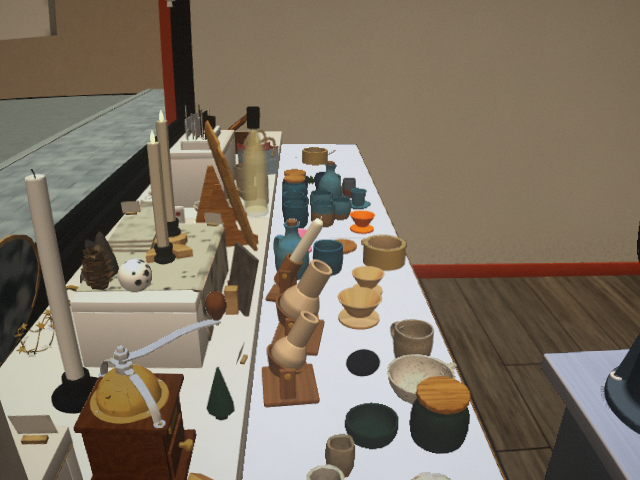

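Top view: small vase (203,209), large vase (259,213), candle (320,205), large stand (283,257), small stand (328,268), pebble (217,255). The side view shows the same row. Now I fit the models to the range clouds.

```bash
cat > fit.py <<'E'
from h import *
from scipy.optimize import least_squares
PR={ # profile polylines (r,z) m
'vl':[(0,0),(.0185,0),(.0335,.024),(.0335,.042),(.020,.066),(.020,.116),(.014,.116),(.014,.068),(0,.068)],
'vs':[(0,0),(.0135,0),(.026,.020),(.026,.034),(.015,.052),(.015,.096),(.009,.096),(.009,.055)],
'ca':[(0,0),(.011,0),(.011,.150),(0,.150)],
'sl':[(.038,0),(.041,.046),(.035,.046),(.0175,.018),(0,.018)],
'ss':[(.031,0),(.0335,.042),(.0275,.042),(.0125,.018),(0,.018)]}
def pdist(k,r,z):
    P=np.array(PR[k]); q=np.stack([r,z],-1); best=np.full(len(r),9.)
    for a,b in zip(P[:-1],P[1:]):
        t=np.clip(((q-a)@(b-a))/((b-a)@(b-a)),0,1)
        best=np.minimum(best,np.linalg.norm(q-a-t[:,None]*(b-a),axis=1))
    return best
def axis(tilt,yaw): return np.array([np.sin(tilt)*np.cos(yaw),np.sin(tilt)*np.sin(yaw),np.cos(tilt)])
def rz(p,pts):
    a=axis(p[3],p[4]); d=pts-p[:3]; z=d@a
    return np.linalg.norm(d-z[:,None]*a,axis=1),z
def fit(k,pts,p0,free,zmin=-1,gates=(.03,.015,.008)):
    p=np.array(p0,float); free=list(free)
    for g in gates:
        r,z=rz(p,pts); s=pts[(pdist(k,r,z)<g)&(z>zmin)]
        if len(s)<20: return p,len(s),9
        def f(x):
            q=p.copy(); q[free]=x; r,z=rz(q,s); return pdist(k,r,z)
        o=least_squares(f,p[free],loss='soft_l1',f_scale=.002,x_scale=[.01 if i<3 else .1 for i in free]); p[free]=o.x
    return p,len(s),np.median(np.abs(o.fun))
E
python3 - <<'E'
from fit import *
C={n:cloud(pickle.load(open(f"{n}0.pkl","rb"))) for n in("top","side")}
T=C["top"]
for nm,(u,v) in dict(vs=(199,200),vl=(252,205),ca=(314,218),sl=(283,257),ss=(328,268),pb=(217,255)).items():
    print(nm,u,v,T[v,u].round(3))
    if nm=='pb': continue
    b=T[v-25:v+26,u-25:u+26].reshape(-1,3); b=b[np.isfinite(b[:,0])]
    m=b[b[:,2].argsort()[-15:]].mean(0) if nm in('vs','vl','ca') else T[v,u]
    for cam in("top","side","both"):
        A=np.concatenate([C[c].reshape(-1,3) for c in (("top","side") if cam=="both" else (cam,))]); A=A[np.isfinite(A[:,0])]
        A=A[(np.linalg.norm(A[:,:2]-m[:2],axis=1)<.13)&(A[:,2]>.008)&(A[:,2]<.24)]
        if nm in('sl','ss'): r=fit(nm,A,[m[0],m[1],0,0,0],[0,1,2] if cam!='x' else 0)
        else:
            L={'vs':.096,'vl':.116,'ca':.15}[nm]; a=axis(.47,np.pi)
            r=fit(nm,A,[*(m-L*a),.47,np.pi],range(5),{'vs':.03,'vl':.035,'ca':.065}[nm])
        print("  ",cam,len(A),r[0].round(4),r[1],round(r[2],4))
E
```

```text
vs 199 200 [ 0.588 -0.095  0.085]
   top 3879 [ 0.5912 -0.0874  0.0377  0.4605  3.2511] 415 0.0009
   side 8997 [ 0.5907 -0.0879  0.0345  0.4652  3.2309] 1310 0.0006
   both 12876 [ 0.5909 -0.0884  0.0355  0.4659  3.2236] 1716 0.0009
vl 252 205 [ 0.571 -0.221  0.1  ]
   top 4257 [ 0.5778 -0.2264  0.0369  0.458   2.9848] 713 0.0009
   side 5821 [ 0.5771 -0.2274  0.0348  0.4627  2.9865] 1563 0.0007
   both 10078 [ 0.5774 -0.2275  0.0356  0.464   2.9846] 2271 0.0009
ca 314 218 [ 0.528 -0.365  0.166]
   top 4175 [ 0.5977 -0.38    0.0366  0.5306  2.882 ] 183 0.0008
   side 4450 [ 0.5968 -0.3787  0.0344  0.5257  2.9195] 511 0.0008
   both 8625 [ 0.5969 -0.3789  0.035   0.5246  2.9145] 692 0.001
sl 283 257 [ 0.458 -0.285  0.02 ]
   top 2709 [ 0.4552 -0.2861  0.0008  0.      0.    ] 904 0.0015
   side 3624 [ 0.4537 -0.2831 -0.0035  0.      0.    ] 1100 0.0015
   both 6333 [ 0.4543 -0.2851 -0.0011  0.      0.    ] 1946 0.0016
ss 328 268 [ 0.429 -0.393  0.021]
   top 1997 [ 0.4272 -0.3938  0.0008  0.      0.    ] 594 0.0014
   side 2868 [ 0.4257 -0.3908 -0.0027  0.      0.    ] 550 0.0016
   both 4865 [ 0.4269 -0.3928 -0.0007  0.      0.    ] 1136 0.0017
pb 217 255 [ 0.463 -0.129  0.04 ]
```

```bash
cat > go.py <<'E'
from h import *
from scipy.spatial.transform import Rotation as R
def axis(tilt,yaw): return np.array([np.sin(tilt)*np.cos(yaw),np.sin(tilt)*np.sin(yaw),np.cos(tilt)])
def target(a,yaw):          # tool z=-a, tool y horizontal, perpendicular to azimuth `yaw`
    y=np.array([np.sin(yaw),-np.cos(yaw),0]); z=-a; return R.from_matrix(np.stack([np.cross(y,z),y,z],1))
def delta(p,rot,o=None):
    o=o or robot.get_obs(); d=(np.array(p)-o["position"])*100
    rv=(rot*R.from_quat(o["tool_rot"]).inv()).as_rotvec()
    return d.round(2),rv.round(3)
OBJ=dict(vs=([.591,-.088,.036],.465,3.225),vl=([.5775,-.227,.0357],.463,2.985),ca=([.597,-.379,.035],.525,2.91))
def grasp(k,s):             # TCP pose with TCP s metres up the object's axis
    b,t,y=OBJ[k]; a=axis(t,y); return np.array(b)+s*a,target(a,y)
E
python3 - <<'E'
from go import *
for s in(.167,.067):
    p,r=grasp('vs',s); print(p.round(4),*delta(p,r))
E
```

```text
[ 0.5164 -0.0942  0.1853] [ 37.86 -70.32  -4.44] [-0.031 -0.466  0.301]
[ 0.5611 -0.0905  0.0959] [ 42.32 -69.95 -13.38] [-0.031 -0.466  0.301]
```

>>> send_rows:
  increments: [-0.0016,-0.0233,0.015,1.89,-3.52,0,1,-0.0016,-0.0233,0.015,1.89,-3.52,0,1,-0.0016,-0.0233,0.015,1.89,-3.52,0,1,-0.0016,-0.0233,0.015,1.89,-3.52,0,1,-0.0016,-0.0233,0.015,1.89,-3.52,0,1,-0.0016,-0.0233,0.015,1.89,-3.52,0,1,-0.0016,-0.0233,0.015,1.89,-3.52,0,1,-0.0016,-0.0233,0.015,1.89,-3.52,0,1,-0.0016,-0.0233,0.015,1.89,-3.52,0,1,-0.0016,-0.0233,0.015,1.89,-3.52,0,1,-0.0016,-0.0233,0.015,1.89,-3.52,0,1,-0.0016,-0.0233,0.015,1.89,-3.52,0,1,-0.0016,-0.0233,0.015,1.89,-3.52,0,1,-0.0016,-0.0233,0.015,1.89,-3.52,0,1,-0.0016,-0.0233,0.015,1.89,-3.52,0,1,-0.0016,-0.0233,0.015,1.89,-3.52,0,1,-0.0016,-0.0233,0.015,1.89,-3.52,0,1,-0.0016,-0.0233,0.015,1.89,-3.52,0,1,-0.0016,-0.0233,0.015,1.89,-3.52,0,1,-0.0016,-0.0233,0.015,1.89,-3.52,0,1]
  newtons: 20

```text
time: 1.77
position: [0.5109, -0.0853, 0.2303]
tool_rot: [-0.038, 0.973, 0.01, 0.227]
ft_force: [0.8, -0.0, 0.7]
grip_width: 0.0869
grip_force: 0.0
```

>>> send_rows:
  increments: [0,0,0,0,0,-2.2,1,0,0,0,0,0,-2.2,1,0,0,0,0,0,0,1,0,0,0,0,0,0,1,0,0,0,0,0,0,1]

```text
time: 2.18
position: [0.5107, -0.083, 0.1869]
tool_rot: [-0.038, 0.973, 0.01, 0.227]
ft_force: [0.4, -0.2, 0.9]
grip_width: 0.0868
grip_force: 0.0
```

Run:
```python
from go import *
import fit
c=grab("wrist"); cv2.imwrite("pics/w1.png",c["image"][...,::-1]); W=cloud(c).reshape(-1,3); W=W[np.isfinite(W[:,0])]
o=robot.get_obs(); print(o["q"].round(2),o["position"].round(4),o["ft_force"].round(1),o["time"])
for k,zm in(("vs",.03),("vl",.035)):
    b,t,y=OBJ[k]; A=W[(np.linalg.norm(W[:,:2]-np.array(b)[:2],axis=1)<.13)&(W[:,2]<.2)]
    r=fit.fit(k,A,[*b,t,y],range(5),zm,gates=(.015,.008)); print(k,r[0].round(4),r[1:])
for k,p in(("sl",[.4545,-.285,0,0,0]),("ss",[.4268,-.3926,0,0,0])):
    A=W[(np.linalg.norm(W[:,:2]-np.array(p)[:2],axis=1)<.08)&(W[:,2]<.06)&(W[:,2]>.008)]
    r=fit.fit(k,A,p,[0,1,2],gates=(.015,.008)); print(k,r[0].round(4),r[1:])
for s in(.167,.067):
    p,r=grasp('vs',s); print(p.round(4),*delta(p,r,o))
```

```text
[-0.53  0.36  2.07  0.68  0.42 -2.77] [ 0.5111 -0.083   0.1874] [ 0.9 -0.5 -0.1] 2.2333
vs [ 0.5907 -0.0873  0.0344  0.4659  3.2351] (4083, np.float64(0.00031428544009909354))
vl [ 0.5772 -0.2271  0.0345  0.4661  2.9802] (10248, np.float64(0.00032151801325678133))
sl [ 0.4542 -0.2854 -0.0005  0.      0.    ] (5835, np.float64(0.0004872093251994584))
ss [ 0.4268 -0.3926  0.      0.      0.    ] (0, 9)
[ 0.5164 -0.0942  0.1853] [ 0.53 -1.12 -0.21] [-0.001 -0.007  0.004]
[ 0.5611 -0.0905  0.0959] [ 5.   -0.75 -9.15] [-0.001 -0.007  0.004]
```

View pics/w1.png

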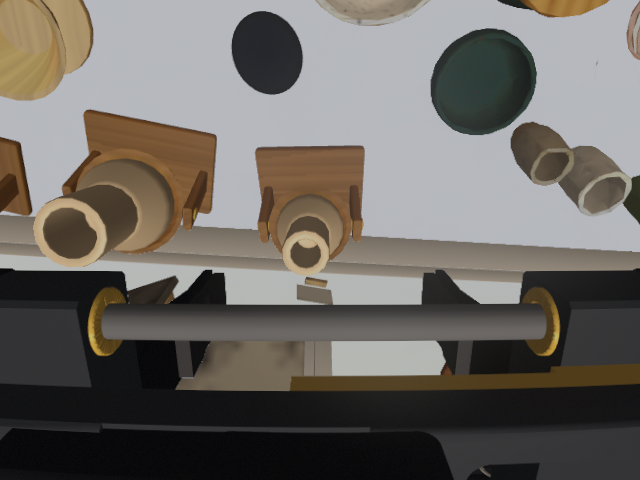

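The wrist view shows the small vase's mouth centred between the jaws at (307,253) and the large vase at (72,228). Joint 6 is at -2.77, close to its limit, so I turn the tool half a turn about its axis, which gives the same grasp.

>>> send_rows:
  increments: [0.0544,0.0045,-0.108,0,0,0.2,1,0.0544,0.0045,-0.108,0,0,0.2,1,0.0544,0.0045,-0.108,0,0,0.2,1,0.0544,0.0045,-0.108,0,0,0.2,1,0.0544,0.0045,-0.108,0,0,0.2,1,0.0544,0.0045,-0.108,0,0,0.2,1,0.0544,0.0045,-0.108,0,0,0,1,0.0544,0.0045,-0.108,0,0,0,1,0.0544,0.0045,-0.108,0,0,0,1,0.0544,0.0045,-0.108,0,0,0,1,0.0544,0.0045,-0.108,0,0,0,1,0.0544,0.0045,-0.108,0,0,0,1,0.0544,0.0045,-0.108,0,0,0,1,0.0544,0.0045,-0.108,0,0,0,1,0.0544,0.0045,-0.108,0,0,0,1,0.0544,0.0045,-0.108,0,0,0,1,0.0544,0.0045,-0.108,0,0,0,1,0.0544,0.0045,-0.108,0,0,0,1,0.0544,0.0045,-0.108,0,0,0,1,0.0544,0.0045,-0.108,0,0,0,1]

```text
time: 3.9
position: [0.5113, -0.0829, 0.2001]
tool_rot: [0.895, 0.377, 0.226, 0.071]
ft_force: [0.3, 0.0, 1.2]
grip_width: 0.0866
grip_force: 0.0
```

>>> send_rows:
  increments: [0.0544,0.0045,-0.108,0.2,-0.4,-0.2,1,0.0544,0.0045,-0.108,0.2,-0.4,-0.3,1,0.0544,0.0045,-0.108,0.1,-0.3,-0.3,1,0.0544,0.0045,-0.108,0,0,-0.3,1,0.0544,0.0045,-0.108,0,0,-0.3,1,0.0544,0.0045,-0.108,0,0,0,1,0,0,0,0,0,0,1,0,0,0,0,0,0,1]

```text
time: 4.57
position: [0.5162, -0.094, 0.1857]
tool_rot: [0.971, 0.038, 0.238, -0.009]
ft_force: [0.3, -0.5, -0.7]
grip_width: 0.0869
grip_force: 0.0
```

```bash
sed -i 's/y=np.array(\[np.sin(yaw),-np.cos(yaw),0\])/y=np.array([-np.sin(yaw),np.cos(yaw),0])/; s/^OBJ=.*/OBJ=dict(vs=([.5908,-.0875,.035],.466,3.232),vl=([.5773,-.2272,.035],.465,2.982),ca=([.597,-.379,.035],.525,2.91))/' go.py
python3 - <<'E'
from go import *
o=robot.get_obs(); print(o["q"].round(2),o["position"].round(4),o["ft_force"].round(1),o["time"])
for s in(.167,.067):
    p,r=grasp('vs',s); print(p.round(4),*delta(p,r,o))
E
```

```text
[-0.56  0.37  2.07  0.76  0.41  0.27] [ 0.5162 -0.094   0.1857] [ 0.3 -0.5 -0.7] 4.5667
[ 0.5161 -0.0943  0.1842] [-0.02 -0.03 -0.15] [-0.002  0.015  0.012]
[ 0.5608 -0.0902  0.0949] [ 4.46  0.38 -9.08] [-0.002  0.015  0.012]
```

>>> send_rows:
  increments: [-0.002,0.015,0.012,0.56,0.05,-1.14,1,0,0,0,0.56,0.05,-1.14,1,0,0,0,0.56,0.05,-1.14,1,0,0,0,0.56,0.05,-1.14,1,0,0,0,0.56,0.05,-1.13,1,0,0,0,0.56,0.05,-1.13,1,0,0,0,0.55,0.04,-1.13,1,0,0,0,0.55,0.04,-1.13,1,0,0,0,0,0,0,1,0,0,0,0,0,0,0.2,0,0,0,0,0,0,0.2,0,0,0,0,0,0,0.2,0,0,0,0,0,0,0.2,0,0,0,0,0,0,0.2,0,0,0,0,0,0,0.2]

```text
time: 5.82
position: [0.5603, -0.0906, 0.0942]
tool_rot: [0.972, 0.042, 0.23, -0.011]
ft_force: [-0.9, 0.2, 0.2]
grip_width: 0.0551
grip_force: 0.0
```

Run:
```python
from go import *
o=robot.get_obs(); print(o["q"].round(2),o["position"].round(4),o["ft_force"].round(1),o["grip_width"],o["grip_force"],o["time"])
p,r=grasp('vs',.067); print(p.round(4),*delta(p,r,o))
```

```text
[-0.49  0.61  2.03  1.15  0.27 -0.1 ] [ 0.5603 -0.0906  0.0942] [-0.9  0.2  0.2] 0.05512455876570402 0.0 5.8167
[ 0.5608 -0.0902  0.0949] [0.05 0.04 0.07] [-0.002 -0.002  0.004]
```

>>> send_rows:
  increments: [0,0,0,0,0,0,0.2,0,0,0,0,0,0,0.2,0,0,0,0,0,0,0.2,0,0,0,0,0,0,0.2,0,0,0,0,0,0,0.2,0,0,0,0,0,0,0.2,0,0,0,0,0,0,0.2]
  newtons: 20

```text
time: 6.4
position: [0.5602, -0.0903, 0.0936]
tool_rot: [0.972, 0.042, 0.229, -0.011]
ft_force: [-0.3, -0.1, 1.4]
grip_width: 0.0337
grip_force: 20.1
```

>>> send_rows:
  increments: [0,0,0,0,0,0,0.5,0,0,0,-0.2,0,0.35,0.5,0,0,0,-0.2,0,0.35,0.5,0,0,0,0,0,0,0.2,0,0,0,0,0,0,0.2,0,0,0,0,0,0,0.2,0,0,0,0,0,0,0.2,0,0,0,0,0,0,0.2]
  newtons: 25

```text
time: 7.07
position: [0.5563, -0.0906, 0.1008]
tool_rot: [0.972, 0.041, 0.23, -0.011]
ft_force: [-1.2, 0.1, 4.0]
grip_width: 0.0334
grip_force: 25.0
```

>>> send_rows:
  increments: [0,0,0,-0.18,-0.02,0.36,0.2,0,0,0,-0.22,-0.02,0.45,0.2,0,0,0,-0.27,-0.02,0.54,0.2,0,0,0,-0.36,-0.03,0.72,0.2,0,0,0,-0.45,-0.04,0.9,0.2,0,0,0,-0.54,-0.05,1.07,0.2,0,0,0,-0.54,-0.05,1.07,0.2,0,0,0,-0.54,-0.05,1.07,0.2,0,0,0,-0.54,-0.05,1.07,0.2,0,0,0,-0.54,-0.05,1.07,0.2,0,0,0,0,0,1.5,0.2,0,0,0,0,0,1.5,0.2]

```text
time: 8.07
position: [0.5129, -0.0937, 0.2135]
tool_rot: [0.973, 0.041, 0.228, -0.012]
ft_force: [-0.2, -1.0, -1.3]
grip_width: 0.0331
grip_force: 25.0
```

```bash
cat >> go.py <<'E'
SL=[.4542,-.2853]; SS=[.4268,-.3926]
def inhand(k,s,cam="side",zm=.0):   # fit held object from a fixed camera; guess TCP at s on its axis
    import fit
    c=grab(cam); o=robot.get_obs(); W=cloud(c).reshape(-1,3); W=W[np.isfinite(W[:,0])]
    rot=R.from_quat(o["tool_rot"]); a=-rot.as_matrix()[:,2]; b=o["position"]-s*a
    A=W[np.linalg.norm(W-b-.05*a,axis=1)<.12]; t=np.arccos(a[2]); y=np.arctan2(a[1],a[0])
    best=fit.fit(k,A[((A-b)@a)<s-.01],[*b,t,y],range(5),gates=(.02,.01,.006)); p=best[0]
    aa=axis(p[3],p[4]); M=rot.as_matrix()
    print(cam,"base",p[:3].round(4),"axis",aa.round(3),"tool-frame base",(M.T@(p[:3]-o["position"])).round(4),"axis",(M.T@aa).round(3),best[1:])
    return o,p[:3],aa
E
python3 - <<'E'
from go import *
o=robot.get_obs(); print(o["q"].round(2),o["position"].round(4),o["ft_force"].round(1),o["grip_width"],o["grip_force"],o["time"])
inhand("vs",.0735); inhand("vs",.0735,"top")
p=[SS[0],SS[1],.22]; print(*delta(p,target(np.array([0,0,1.]),3.3),o),*delta(p,target(np.array([0,0,1.]),2.8),o)[1:])
E
```

```text
[-0.56  0.31  2.03  0.59  0.5   0.45] [ 0.5129 -0.0937  0.2135] [-0.2 -1.  -1.3] 0.03307315546379944 24.98898759833537 8.0667
side base [ 0.5467 -0.0909  0.1473] axis [-0.442 -0.053  0.895] tool-frame base [-0.0025 -0.0011  0.0763] axis [ 0.005  0.015 -1.   ] (1299, np.float64(0.0005706447665332261))
top base [ 0.5467 -0.0903  0.1496] axis [-0.279 -0.075  0.957] tool-frame base [-0.0012 -0.0018  0.0733] axis [ 0.176  0.051 -0.983] (210, np.float64(0.0010686092172869622))
[ -8.61 -29.89   0.65] [-0.06   0.456  0.072] [ 0.055  0.46  -0.419]
```

>>> send_rows:
  increments: [-0.004,0.0304,0.0048,-0.57,-1.0,1.3,0.2,-0.004,0.0304,0.0048,-0.57,-2.0,1.2,0.2,-0.004,0.0304,0.0048,-0.57,-2.0,1.0,0.2,-0.004,0.0304,0.0048,-0.57,-2.1,0.5,0.2,-0.004,0.0304,0.0048,-0.57,-2.1,0,0.2,-0.004,0.0304,0.0048,-0.57,-2.1,0,0.2,-0.004,0.0304,0.0048,-0.57,-2.1,0,0.2,-0.004,0.0304,0.0048,-0.57,-2.1,0,0.2,-0.004,0.0304,0.0048,-0.57,-2.1,0,0.2,-0.004,0.0304,0.0048,-0.57,-2.1,0,0.2,-0.004,0.0304,0.0048,-0.57,-2.1,0,0.2,-0.004,0.0304,0.0048,-0.57,-2.1,0,0.2,-0.004,0.0304,0.0048,-0.57,-2.1,0,0.2,-0.004,0.0304,0.0048,-0.57,-2.1,0,0.2,-0.004,0.0304,0.0048,-0.57,-1.89,0,0.2,0,0,0,0,0,-1.5,0.2,0,0,0,0,0,-1.5,0.2,0,0,0,0,0,-1,0.2,0,0,0,0,0,0,0.2,0,0,0,0,0,0,0.2]

```text
time: 9.83
position: [0.4285, -0.3933, 0.2124]
tool_rot: [0.997, 0.08, 0.001, -0.001]
ft_force: [0.9, 0.4, -1.8]
grip_width: 0.0335
grip_force: 25.0
```

Run:
```python
from go import *
import fit
o=robot.get_obs(); print(o["q"].round(2),o["position"].round(4),o["ft_force"].round(1),o["grip_width"],o["time"])
inhand("vs",.0755); inhand("vs",.0755,"top")
c=grab("wrist"); cv2.imwrite("pics/w2.png",c["image"][...,::-1]); W=cloud(c).reshape(-1,3); W=W[np.isfinite(W[:,0])]
for k,p in(("sl",[*SL,0,0,0]),("ss",[*SS,0,0,0])):
    A=W[(np.linalg.norm(W[:,:2]-np.array(p)[:2],axis=1)<.08)&(W[:,2]<.06)&(W[:,2]>.008)]
    r=fit.fit(k,A,p,[0,1],gates=(.015,.008)); print(k,r[0].round(4),r[1:])
p=[*SS,.1]; print(*delta(p,target(np.array([0,0,1.]),3.3),o))
```

```text
[-0.94  0.49  1.56  0.    1.09  0.47] [ 0.4285 -0.3933  0.2124] [ 0.9  0.4 -1.8] 0.033482192093789345 9.8333
side base [ 0.4303 -0.3943  0.1374] axis [-0.016  0.026  1.   ] tool-frame base [0.0009 0.0006 0.076 ] axis [-0.009 -0.028 -1.   ] (662, np.float64(0.000832518465733457))
top base [ 0.4297 -0.3944  0.1386] axis [-0.004  0.001  1.   ] tool-frame base [-0.      0.      0.0755] axis [-0. -0. -1.] (0, 9)
sl [ 0.4533 -0.2853  0.      0.      0.    ] (7500, np.float64(0.0008842676503564111))
ss [ 0.4268 -0.3931  0.      0.      0.    ] (2200, np.float64(0.0005645631904450609))
[ -0.17   0.07 -11.24] [-0.002  0.002 -0.001]
```

View pics/w2.png

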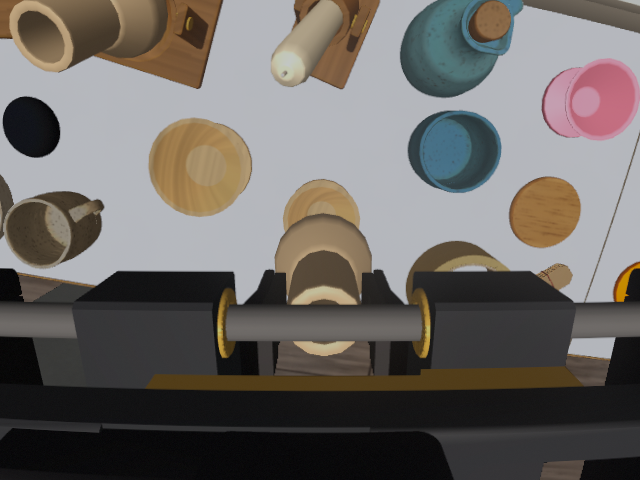

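The vase hangs upright in the jaws over the small stand (321,205). I lower it.

>>> send_rows:
  increments: [0,0,0,-0.1,0.05,-1.2,0.2,0,0,0,-0.1,0.05,-1.5,0.2,0,0,0,0,0,-1.5,0.2,0,0,0,0,0,-1.5,0.2,0,0,0,0,0,-1.5,0.2,0,0,0,0,0,-1.2,0.2,0,0,0,0,0,-0.9,0.2,0,0,0,0,0,-0.7,0.2,0,0,0,0,0,-0.5,0.2,0,0,0,0,0,-0.3,0.2,0,0,0,0,0,-0.2,0.2,0,0,0,0,0,0,0.2]

```text
time: 10.98
position: [0.4271, -0.3933, 0.1039]
tool_rot: [0.997, 0.079, 0.002, 0.001]
ft_force: [-0.1, -0.4, -2.4]
grip_width: 0.033
grip_force: 25.0
```

Run:
```python
from go import *
o=robot.get_obs(); print(o["position"].round(4),o["ft_force"].round(1),o["grip_width"],o["time"])
inhand("vs",.0755)
```

```text
[ 0.4271 -0.3933  0.1039] [-0.1 -0.4 -2.4] 0.0330431964800359 10.9833
side base [ 0.4249 -0.3907  0.0167] axis [0.064 0.078 0.995] tool-frame base [-0.0021 -0.0032  0.0874] axis [ 0.079 -0.066 -0.995] (776, np.float64(0.001779663587956063))
```

>>> send_rows:
  increments: [0,0,0,0,0,-0.3,0.2,0,0,0,0,0,-0.2,0.2,0,0,0,0,0,-0.15,0.2,0,0,0,0,0,0,0.2]

```text
time: 11.37
position: [0.4267, -0.3932, 0.0974]
tool_rot: [0.997, 0.08, 0.002, 0.001]
ft_force: [-1.1, -0.4, -0.8]
grip_width: 0.0332
grip_force: 25.0
```

>>> send_rows:
  increments: [0,0,0,0,0,-0.15,0.2,0,0,0,0,0,-0.1,0.2,0,0,0,0,0,-0.1,0.2,0,0,0,0,0,0,0.2]

```text
time: 11.7
position: [0.426, -0.3935, 0.0953]
tool_rot: [0.997, 0.08, 0.001, 0.001]
ft_force: [-6.0, 0.9, 9.5]
grip_width: 0.0332
grip_force: 25.0
```

>>> send_rows:
  increments: [0,0,0,-0.1,0,0,0.2,0,0,0,-0.1,0,0,0.2,0,0,0,0,0,0,0.2]

```text
time: 11.95
position: [0.4248, -0.3935, 0.0944]
tool_rot: [0.997, 0.079, 0.002, 0.001]
ft_force: [-2.6, 0.4, 4.9]
grip_width: 0.0333
grip_force: 25.0
```

>>> send_rows:
  increments: [0,0,0,0,0,0,1,0,0,0,0,0,0,1,0,0,0,0,0,0,1,0,0,0,0,0,0,1,0,0,0,0,0,0,1,0,0,0,0,0,2,1,0,0,0,0,0,3,1,0,0,0,0,0,3,1,0,0,0,0,0,3,1]

```text
time: 12.7
position: [0.4249, -0.3928, 0.2045]
tool_rot: [0.997, 0.079, 0.002, -0.0]
ft_force: [0.8, 0.7, -1.0]
grip_width: 0.0833
grip_force: 0.0
```

```bash
cat >> go.py <<'E'
def standing(k,stand,cams=("wrist","side","top")):
    import fit
    for cam in cams:
        W=cloud(grab(cam)).reshape(-1,3); W=W[np.isfinite(W[:,0])]
        A=W[(np.linalg.norm(W[:,:2]-np.array(stand),axis=1)<.06)&(W[:,2]<.15)&(W[:,2]>.044)]
        r=fit.fit(k,A,[*stand,.02,.02,0],range(5),.035,gates=(.015,.008)); p=r[0]; print(cam,p[:3].round(4),axis(p[3],p[4]).round(3),r[1:])
E
python3 - <<'E'
from go import *
standing("vs",SS)
o=robot.get_obs(); print(o["q"].round(2),o["position"].round(4),o["time"])
p,r=grasp('vl',.19); print(p.round(4),*delta(p,r,o))
E
```

```text
wrist [ 0.4256 -0.3933  0.0191] [-0.006 -0.002  1.   ] (3515, np.float64(0.0002984517593630498))
side [ 0.4258 -0.3941  0.0196] [-0.008  0.004  1.   ] (619, np.float64(0.0008315908372427874))
top [ 0.4268 -0.3926  0.02  ] [0.02 0.   1.  ] (0, 9)
[-0.94  0.49  1.58  0.    1.06  0.47] [ 0.4263 -0.3946  0.2065] 12.85
[ 0.4932 -0.2137  0.2048] [ 6.69 18.09 -0.16] [ 0.007 -0.46  -0.311]
```

>>> send_rows:
  increments: [0.0007,-0.046,-0.031,0,1.0,1.5,1,0.0007,-0.046,-0.031,0,1.6,1.5,1,0.0007,-0.046,-0.031,0.5,2.0,1,1,0.0007,-0.046,-0.031,0.9,2.0,0,1,0.0007,-0.046,-0.031,0.9,2.0,0,1,0.0007,-0.046,-0.031,0.9,2.0,0,1,0.0007,-0.046,-0.031,0.9,2.0,0,1,0.0007,-0.046,-0.031,0.9,2.0,-1,1,0.0007,-0.046,-0.031,0.9,1.8,-1.5,1,0.0007,-0.046,-0.031,0.8,1.7,-1.5,1,0,0,0,0,0,0,1,0,0,0,0,0,0,1]

```text
time: 13.85
position: [0.4906, -0.2104, 0.2018]
tool_rot: [0.971, -0.076, 0.226, 0.014]
ft_force: [-0.5, -0.8, -0.2]
grip_width: 0.087
grip_force: 0.0
```

Run:
```python
from go import *
import fit
o=robot.get_obs(); print(o["q"].round(2),o["position"].round(4),o["time"])
W=cloud(grab("wrist")).reshape(-1,3); W=W[np.isfinite(W[:,0])]
for k,zm in(("vl",.035),("ca",.065)):
    b,t,y=OBJ[k]; A=W[(np.linalg.norm(W[:,:2]-np.array(b)[:2],axis=1)<.13)&(W[:,2]<.19)]
    r=fit.fit(k,A,[*b,t,y],range(5),zm,gates=(.015,.008)); print(k,r[0].round(4),r[1:])
for s in(.19,.085):
    p,r=grasp('vl',s); print(p.round(4),*delta(p,r,o))
```

```text
[-0.76  0.35  2.02  0.6   0.48  0.47] [ 0.4906 -0.2104  0.2018] 13.85
vl [ 0.5765 -0.2268  0.0342  0.4607  2.9833] (6523, np.float64(0.00029161884005321145))
ca [ 0.5962 -0.3778  0.0338  0.5217  2.9264] (2917, np.float64(0.0004331379559283921))
[ 0.4932 -0.2137  0.2048] [ 0.25 -0.33  0.3 ] [-0.009 -0.007 -0.006]
[ 0.5397 -0.2211  0.111 ] [ 4.9  -1.07 -9.08] [-0.009 -0.007 -0.006]
```

>>> send_rows:
  increments: [-0.009,-0.007,-0.006,0.25,-0.33,0.3,1,0,0,0,0.52,-0.08,-1.04,1,0,0,0,0.52,-0.08,-1.04,1,0,0,0,0.52,-0.08,-1.04,1,0,0,0,0.52,-0.08,-1.04,1,0,0,0,0.52,-0.08,-1.04,1,0,0,0,0.52,-0.08,-1.04,1,0,0,0,0.52,-0.08,-1.04,1,0,0,0,0.52,-0.08,-1.04,1,0,0,0,0.5,-0.1,-1.04,1,0,0,0,0,0,0,0.2,0,0,0,0,0,0,0.2,0,0,0,0,0,0,0.2,0,0,0,0,0,0,0.2,0,0,0,0,0,0,0.2,0,0,0,0,0,0,0.2,0,0,0,0,0,0,0.2,0,0,0,0,0,0,0.2,0,0,0,0,0,0,0.2,0,0,0,0,0,0,0.2]
  newtons: 30

```text
time: 15.57
position: [0.5411, -0.2221, 0.1136]
tool_rot: [0.969, -0.078, 0.232, 0.019]
ft_force: [-0.3, 3.5, 5.1]
grip_width: 0.0447
grip_force: 29.9
```

>>> send_rows:
  increments: [0,0,0,0,0,0,0.2,0,0,0,0,0,0,0.2]

```text
time: 15.73
position: [0.5411, -0.2221, 0.1135]
tool_rot: [0.969, -0.078, 0.232, 0.019]
ft_force: [-0.6, 2.4, 5.0]
grip_width: 0.0447
grip_force: 29.9
```

>>> send_rows:
  increments: [0,0,0,-0.18,0.03,0.36,0.2,0,0,0,-0.22,0.03,0.45,0.2,0,0,0,-0.27,0.04,0.54,0.2,0,0,0,-0.36,0.06,0.72,0.2,0,0,0,-0.44,0.07,0.9,0.2,0,0,0,-0.53,0.08,1.07,0.2,0,0,0,-0.53,0.08,1.07,0.2,0,0,0,-0.53,0.08,1.07,0.2,0,0,0,-0.53,0.08,1.07,0.2,0,0,0,-0.53,0.08,1.07,0.2,0,0,0,0,0,1.5,0.2,0,0,0,0,0,1.5,0.2,0,0,0,0,0,0,0.2]

```text
time: 16.82
position: [0.5004, -0.2179, 0.2292]
tool_rot: [0.969, -0.078, 0.234, 0.022]
ft_force: [0.5, -1.2, -4.1]
grip_width: 0.0447
grip_force: 29.9
```

Run:
```python
from go import *
o=robot.get_obs(); print(o["q"].round(2),o["position"].round(4),o["ft_force"].round(1),o["grip_width"],o["grip_force"],o["time"])
inhand("vl",.087)
for z in(.26,):print(*delta([*SL,z],target(np.array([0,0,1.]),3.0),o))
```

```text
[-0.76  0.3   1.97  0.53  0.52  0.55] [ 0.5004 -0.2179  0.2292] [ 0.5 -1.2 -4.1] 0.04465088193696362 29.884498535539024 16.8167
side base [ 0.5362 -0.224   0.1504] axis [-0.444  0.065  0.894] tool-frame base [-0.0025  0.0003  0.0857] axis [ 0.007  0.012 -1.   ] (1503, np.float64(0.0006018734352912919))
[-4.62 -6.74  3.08] [0.078 0.468 0.019]
```

>>> send_rows:
  increments: [0.0078,0.0468,0.0019,-0.46,-0.4,0.5,0.2,0.0078,0.0468,0.0019,-0.46,-0.7,0.5,0.2,0.0078,0.0468,0.0019,-0.46,-0.7,0.3,0.2,0.0078,0.0468,0.0019,-0.46,-0.7,0.3,0.2,0.0078,0.0468,0.0019,-0.46,-0.7,0,0.2,0.0078,0.0468,0.0019,-0.46,-0.7,0,0.2,0.0078,0.0468,0.0019,-0.46,-0.7,0,0.2,0.0078,0.0468,0.0019,-0.46,-0.7,0,0.2,0.0078,0.0468,0.0019,-0.46,-0.7,0,0.2,0.0078,0.0468,0.0019,-0.46,-0.74,0,0.2,0,0,0,0,0,-1.5,0.2,0,0,0,0,0,-1.5,0.2,0,0,0,0,0,-1,0.2,0,0,0,0,0,0,0.2,0,0,0,0,0,0,0.2]

```text
time: 18.12
position: [0.4533, -0.2834, 0.2012]
tool_rot: [0.997, -0.071, -0.003, -0.003]
ft_force: [0.2, -0.3, -3.8]
grip_width: 0.0449
grip_force: 29.9
```

Run:
```python
from go import *
o=robot.get_obs(); print(o["q"].round(2),o["position"].round(4),o["ft_force"].round(1),o["grip_width"],o["time"])
inhand("vl",.0857)
print(*delta([*SL,.106],target(np.array([0,0,1.]),3.0),o))
```

```text
[-0.77  0.45  1.69  0.    1.02  0.94] [ 0.4533 -0.2834  0.2012] [ 0.2 -0.3 -3.8] 0.044858685634010714 18.1167
side base [ 0.4495 -0.2821  0.1148] axis [ 0.01  -0.019  1.   ] tool-frame base [-0.0042 -0.0008  0.0874] axis [ 0.008  0.013 -1.   ] (1293, np.float64(0.0006785697507139705))
[ 0.09 -0.19 -9.52] [-0.006 -0.006  0.001]
```

>>> send_rows:
  increments: [-0.006,-0.006,0.001,0.15,-0.1,-1.2,0.2,0,0,0,0.15,0,-1.3,0.2,0,0,0,0,0,-1.3,0.2,0,0,0,0,0,-1.2,0.2,0,0,0,0,0,-1.1,0.2,0,0,0,0,0,-0.9,0.2,0,0,0,0,0,-0.7,0.2,0,0,0,0,0,-0.5,0.2,0,0,0,0,0,-0.4,0.2,0,0,0,0,0,-0.3,0.2,0,0,0,0,0,0,0.2]

```text
time: 19.08
position: [0.4568, -0.2849, 0.1131]
tool_rot: [0.997, -0.071, 0.001, 0.001]
ft_force: [-0.3, 0.5, -3.0]
grip_width: 0.0448
grip_force: 29.9
```

>>> send_rows:
  increments: [0,0,0,0,0,-0.2,0.2,0,0,0,0,0,-0.1,0.2,0,0,0,0,0,0,0.2]

```text
time: 19.33
position: [0.4569, -0.2851, 0.1105]
tool_rot: [0.997, -0.071, 0.001, 0.001]
ft_force: [-0.3, 0.5, -4.3]
grip_width: 0.0448
grip_force: 29.9
```

>>> send_rows:
  increments: [0,0,0,0,0,-0.15,0.2,0,0,0,0,0,-0.1,0.2,0,0,0,0,0,0,0.2]

```text
time: 19.58
position: [0.4571, -0.2856, 0.1082]
tool_rot: [0.998, -0.071, 0.002, 0.001]
ft_force: [-0.0, -1.7, -2.0]
grip_width: 0.0448
grip_force: 29.9
```

>>> send_rows:
  increments: [0,0,0,0,0,-0.15,0.2,0,0,0,0,0,0,0.2]

```text
time: 19.75
position: [0.4571, -0.2861, 0.1071]
tool_rot: [0.998, -0.07, 0.002, 0.002]
ft_force: [-0.9, -2.7, 2.3]
grip_width: 0.0448
grip_force: 29.9
```

>>> send_rows:
  increments: [0,0,0,-0.05,-0.1,-0.1,0.2,0,0,0,0,0,-0.05,0.2,0,0,0,0,0,0,0.2]

```text
time: 20.0
position: [0.4566, -0.2867, 0.1061]
tool_rot: [0.997, -0.071, 0.002, 0.002]
ft_force: [-2.6, -1.2, 7.5]
grip_width: 0.0449
grip_force: 30.0
```

>>> send_rows:
  increments: [0,0,0,-0.08,0,0,0.2,0,0,0,0,0,0,0.2,0,0,0,0,0,0,0.9,0,0,0,0,0,0,0.9,0,0,0,0,0,0,0.9,0,0,0,0,0,0,0.9,0,0,0,0,0,0,0.9,0,0,0,0,0,2,0.9,0,0,0,0,0,3,0.9,0,0,0,0,0,3,0.9,0,0,0,0,0,3,0.9]

```text
time: 20.92
position: [0.4552, -0.2855, 0.2156]
tool_rot: [0.997, -0.071, 0.001, 0.0]
ft_force: [-0.1, -1.0, 0.3]
grip_width: 0.0779
grip_force: 0.0
```

```bash
sed -i 's/ca=(.*/ca=([.5962,-.378,.034],.523,2.924))/' go.py
python3 - <<'E'
from go import *
standing("vl",SL); standing("vs",SS,("side",))
o=robot.get_obs(); print(o["q"].round(2),o["position"].round(4),o["time"])
for s in (.2,.115):
    p,r=grasp('ca',s); print(p.round(4),*delta(p,r,o),axis(*OBJ['ca'][1:]))
E
```

```text
wrist [ 0.4529 -0.2854  0.0192] [ 0.003 -0.012  1.   ] (6167, np.float64(0.0002987153156390268))
side [ 0.4538 -0.286   0.0196] [-0.002 -0.012  1.   ] (1419, np.float64(0.0007482932412710211))
top [ 0.4562 -0.2823  0.0237] [-0.007 -0.056  0.998] (149, np.float64(0.0008893464522466866))
side [ 0.4263 -0.3931  0.0197] [-0.012 -0.01   1.   ] (311, np.float64(0.000810434916092305))
[-0.77  0.43  1.67  0.    1.04  0.94] [ 0.4557 -0.286   0.2155] 21.1167
[ 0.4987 -0.3564  0.2073] [ 4.29 -7.04 -0.82] [-0.09  -0.511 -0.074] [-0.48770357  0.10782787  0.86632464]
[ 0.5401 -0.3656  0.1336] [ 8.44 -7.96 -8.18] [-0.09  -0.511 -0.074] [-0.48770357  0.10782787  0.86632464]
```

>>> send_rows:
  increments: [-0.009,-0.0511,-0.0074,0,-0.4,1.5,0.9,-0.009,-0.0511,-0.0074,0,-0.6,1.5,0.9,-0.009,-0.0511,-0.0074,0,-0.8,1,0.9,-0.009,-0.0511,-0.0074,0.4,-0.8,0,0.9,-0.009,-0.0511,-0.0074,0.6,-0.8,0,0.9,-0.009,-0.0511,-0.0074,0.6,-0.8,0,0.9,-0.009,-0.0511,-0.0074,0.6,-0.8,0,0.9,-0.009,-0.0511,-0.0074,0.7,-0.8,-1.5,0.9,-0.009,-0.0511,-0.0074,0.7,-0.7,-1.5,0.9,-0.009,-0.0511,-0.0074,0.7,-0.5,-1.5,0.9,0,0,0,0,0,-0.3,0.9,0,0,0,0,0,0,0.9,0,0,0,0,0,0,0.9]

```text
time: 22.2
position: [0.4983, -0.3555, 0.2061]
tool_rot: [0.961, -0.105, 0.255, 0.027]
ft_force: [0.5, 0.0, 1.1]
grip_width: 0.078
grip_force: 0.0
```

Run:
```python
from go import *
import fit
o=robot.get_obs(); print(o["q"].round(2),o["position"].round(4),o["time"])
W=cloud(grab("wrist")).reshape(-1,3); W=W[np.isfinite(W[:,0])]
for k,zm in(("ca",.065),):
    b,t,y=OBJ[k]; A=W[(np.linalg.norm(W[:,:2]-np.array(b)[:2],axis=1)<.13)&(W[:,2]<.17)]
    r=fit.fit(k,A,[*b,t,y],range(5),zm,gates=(.015,.008)); print(k,r[0].round(4),r[1:])
for s in(.2,.108):
    p,r=grasp('ca',s); print(p.round(4),*delta(p,r,o))
```

```text
[-0.97  0.43  1.85  0.69  0.57  0.28] [ 0.4983 -0.3555  0.2061] 22.2
ca [ 0.5973 -0.3792  0.0343  0.5405  2.8971] (1891, np.float64(0.0005527756433338082))
[ 0.4987 -0.3564  0.2073] [ 0.04 -0.09  0.12] [-0.003 -0.004 -0.001]
[ 0.5435 -0.3664  0.1276] [ 4.52 -1.09 -7.85] [-0.003 -0.004 -0.001]
```

>>> send_rows:
  increments: [-0.003,-0.008,0.008,0.57,-0.14,-0.98,0.7,0,0,0,0.57,-0.14,-0.98,0.7,0,0,0,0.57,-0.14,-0.98,0.7,0,0,0,0.57,-0.14,-0.98,0.7,0,0,0,0.57,-0.14,-0.98,0.7,0,0,0,0.57,-0.13,-0.98,0.7,0,0,0,0.56,-0.13,-0.98,0.7,0,0,0,0.56,-0.13,-0.98,0.7,0,0,0,0,0,0,0,0,0,0,0,0,0,0,0,0,0,0,0,0,0,0,0,0,0,0,0,0,0,0,0,0,0,0,0,0,0,0,0,0,0,0,0,0,0,0,0,0,0,0,0,0,0,0,0,0,0,0,0,0,0,0,0,0,0,0,0,0,0,0,0,0,0,0,0,0,0,0,0]
  newtons: 15

```text
validation failed for argument at $.in...
```

>>> send_rows:
  increments: [-0.003,-0.008,0.008,0.57,-0.14,-0.98,0.7,0,0,0,0.57,-0.14,-0.98,0.7,0,0,0,0.57,-0.14,-0.98,0.7,0,0,0,0.57,-0.14,-0.98,0.7,0,0,0,0.57,-0.14,-0.98,0.7,0,0,0,0.57,-0.13,-0.98,0.7,0,0,0,0.56,-0.13,-0.98,0.7,0,0,0,0.56,-0.13,-0.98,0.7]
  newtons: 15

```text
time: 22.92
position: [0.5446, -0.3669, 0.1273]
tool_rot: [0.96, -0.101, 0.26, 0.027]
ft_force: [0.6, -0.2, 0.6]
grip_width: 0.0609
grip_force: 0.0
```

>>> send_rows:
  increments: [0,0,0,0,0,0,0.1,0,0,0,0,0,0,0.1,0,0,0,0,0,0,0.1,0,0,0,0,0,0,0.1,0,0,0,0,0,0,0.1,0,0,0,0,0,0,0.1,0,0,0,0,0,0,0.1,0,0,0,0,0,0,0.1,0,0,0,0,0,0,0.1]

```text
time: 23.67
position: [0.544, -0.367, 0.129]
tool_rot: [0.96, -0.101, 0.261, 0.028]
ft_force: [-0.1, 0.4, 2.3]
grip_width: 0.0219
grip_force: 15.0
```

>>> send_rows:
  increments: [0,0,0,-0.2,0.04,0.34,0.1,0,0,0,-0.25,0.06,0.43,0.1,0,0,0,-0.34,0.08,0.6,0.1,0,0,0,-0.39,0.09,0.69,0.1,0,0,0,-0.44,0.1,0.78,0.1,0,0,0,-0.49,0.12,0.86,0.1,0,0,0,-0.49,0.12,0.86,0.1,0,0,0,-0.49,0.12,0.86,0.1,0,0,0,-0.49,0.12,0.86,0.1,0,0,0,-0.49,0.12,0.86,0.1,0,0,0,0,0,1.5,0.1,0,0,0,0,0,2,0.1,0,0,0,0,0,2,0.1,0,0,0,0,0,2,0.1,0,0,0,0,0,0,0.1]

```text
time: 24.92
position: [0.5042, -0.359, 0.2798]
tool_rot: [0.959, -0.1, 0.263, 0.031]
ft_force: [-0.0, -0.8, -0.1]
grip_width: 0.0218
grip_force: 15.0
```

Run:
```python
from go import *
o=robot.get_obs(); print(o["q"].round(2),o["position"].round(4),o["ft_force"].round(1),o["grip_width"],o["grip_force"],o["time"])
inhand("ca",.11); inhand("ca",.11,"top")
print(*delta([.4533,-.2855,.275],target(np.array([0,0,1.]),2.98),o))
```

```text
[-0.97  0.33  1.77  0.56  0.72  0.44] [ 0.5042 -0.359   0.2798] [-0.  -0.8 -0.1] 0.021828551464521097 14.995845439843833 24.9167
side base [ 0.5547 -0.3708  0.1876] axis [-0.491  0.111  0.864] tool-frame base [-0.0003  0.0014  0.1044] axis [ 0.006 -0.003 -1.   ] (603, np.float64(0.0008007447020169176))
top base [ 0.5832 -0.3761  0.1387] axis [-0.491  0.111  0.864] tool-frame base [0.0018 0.0017 0.1599] axis [ 0.003 -0.005 -1.   ] (162, np.float64(0.00039971863257235677))
[-5.09  7.35 -0.48] [0.105 0.526 0.046]
```

>>> send_rows:
  increments: [0.0105,0.0526,0.0046,-0.3,0.4,0,0.1,0.0105,0.0526,0.0046,-0.5,0.75,0,0.1,0.0105,0.0526,0.0046,-0.5,0.75,0,0.1,0.0105,0.0526,0.0046,-0.5,0.75,0,0.1,0.0105,0.0526,0.0046,-0.5,0.75,0,0.1,0.0105,0.0526,0.0046,-0.5,0.75,0,0.1,0.0105,0.0526,0.0046,-0.5,0.75,0,0.1,0.0105,0.0526,0.0046,-0.6,0.8,0,0.1,0.0105,0.0526,0.0046,-0.6,0.8,0,0.1,0.0105,0.0526,0.0046,-0.6,0.85,0,0.1,0,0,0,0,0,0,0.1,0,0,0,0,0,0,0.1]

```text
time: 26.02
position: [0.4521, -0.283, 0.2734]
tool_rot: [0.997, -0.081, -0.004, -0.004]
ft_force: [-0.1, 0.1, -0.6]
grip_width: 0.0215
grip_force: 15.0
```

Run:
```python
from go import *
o=robot.get_obs(); print(o["q"].round(2),o["position"].round(4),o["ft_force"].round(1),o["time"])
inhand("ca",.106)
standing("vl",SL,("side",))
c=grab("wrist"); cv2.imwrite("pics/w3.png",c["image"][...,::-1])
c=grab("side"); cv2.imwrite("pics/s3.png",cv2.resize(c["image"][220:360,260:420,::-1],None,fx=4,fy=4,interpolation=cv2.INTER_CUBIC))
print(*delta([.4533,-.2855,.195],target(np.array([0,0,1.]),2.98),o))
```

```text
[-0.77  0.36  1.6   0.    1.19  0.96] [ 0.4521 -0.283   0.2734] [-0.1  0.1 -0.6] 26.0167
side base [ 0.4495 -0.2827  0.1675] axis [ 0.014 -0.005  1.   ] tool-frame base [-0.0018  0.0004  0.1063] axis [ 0.007 -0.005 -1.   ] (698, np.float64(0.0007535413680806657))
side [ 0.4537 -0.2861  0.0196] [-0.002 -0.011  1.   ] (1421, np.float64(0.0007854646285474949))
[ 0.12 -0.25 -7.84] [-0.009 -0.007  0.001]
```

View pics/s3.png

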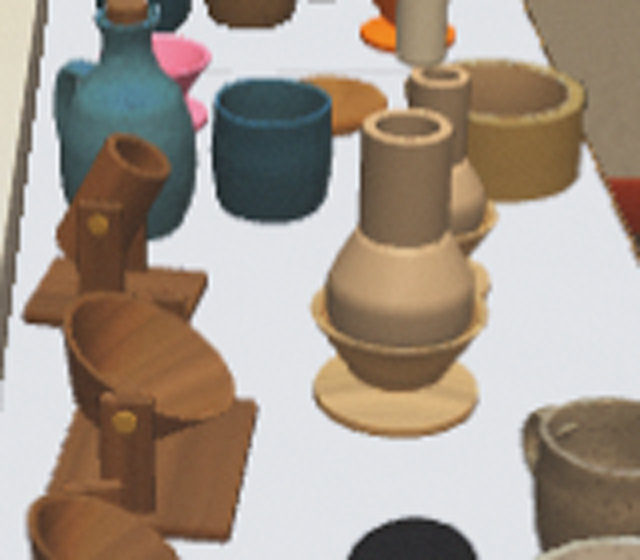

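View pics/w3.png

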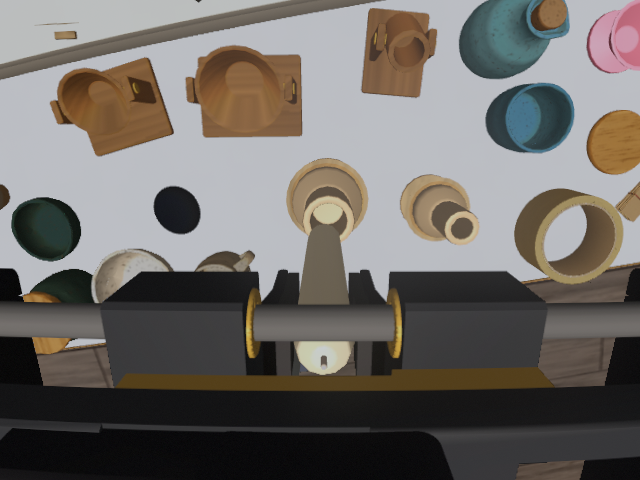

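Both vases stand in their stands. The candle hangs upright, its lower end a few mm off the large neck's axis. I correct that, come down close and re-measure.

>>> send_rows:
  increments: [-0.005,-0.004,0,0.16,-0.19,-0.6,0.1,-0.004,-0.003,0.001,0.16,-0.18,-0.8,0.1,0,0,0,0,0,-0.6,0.1,0,0,0,0,0,0,0.1,0,0,0,0,0,0,0.1]

```text
time: 26.63
position: [0.455, -0.2871, 0.2541]
tool_rot: [0.997, -0.081, 0.0, 0.0]
ft_force: [0.9, 0.6, 0.3]
grip_width: 0.0215
grip_force: 15.0
```

Run:
```python
from go import *
o=robot.get_obs(); print(o["position"].round(4),o["ft_force"].round(1),o["time"])
for i in range(2): inhand("ca",.106)
standing("vl",SL,("side",))
c=grab("side"); cv2.imwrite("pics/s4.png",cv2.resize(c["image"][160:300,300:440,::-1],None,fx=4,fy=4,interpolation=cv2.INTER_CUBIC))
```

```text
[ 0.455  -0.2871  0.2541] [0.9 0.6 0.3] 26.6333
side base [ 0.4539 -0.2881  0.0945] axis [-0.001  0.003  1.   ] tool-frame base [-0.0015  0.0007  0.1601] axis [-0.    -0.002 -1.   ] (835, np.float64(0.0009561948899027527))
side base [ 0.4557 -0.2761  0.0901] axis [-0.014 -0.096  0.995] tool-frame base [-0.002  -0.0115  0.1648] axis [ 0.004  0.099 -0.995] (1143, np.float64(0.0019040710942689002))
side [ 0.4535 -0.2859  0.0194] [ 0.001 -0.013  1.   ] (1415, np.float64(0.0007337869873577369))
```

View pics/s4.png

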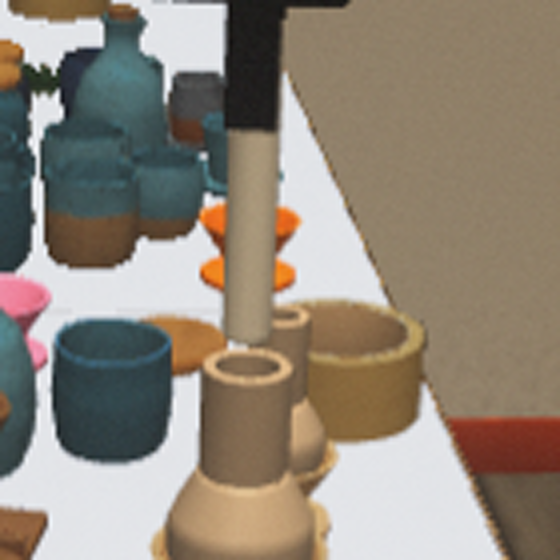

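The side view shows the candle's end (248,342) centred over the mouth (248,365). I lower it.

>>> send_rows:
  increments: [0,0,0,-0.03,0.07,-0.5,0.1,0,0,0,0,0,-0.5,0.1,0,0,0,0,0,-0.5,0.1,0,0,0,0,0,-0.5,0.1,0,0,0,0,0,-0.3,0.1,0,0,0,0,0,0,0.1]

```text
time: 27.33
position: [0.4547, -0.2863, 0.2309]
tool_rot: [0.997, -0.081, -0.0, 0.0]
ft_force: [-0.3, -0.3, -0.1]
grip_width: 0.0216
grip_force: 15.0
```

>>> send_rows:
  increments: [0,0,0,0,0,-0.5,0.1,0,0,0,0,0,-0.6,0.1,0,0,0,0,0,-0.6,0.1,0,0,0,0,0,-0.6,0.1,0,0,0,0,0,-0.5,0.1,0,0,0,0,0,-0.3,0.1,0,0,0,0,0,0,0.1]

```text
time: 27.92
position: [0.4548, -0.2863, 0.2]
tool_rot: [0.997, -0.081, 0.0, 0.001]
ft_force: [0.7, 0.9, -0.4]
grip_width: 0.0217
grip_force: 15.0
```

>>> send_rows:
  increments: [0,0,0,0,0,-0.2,0.1,0,0,0,0,0,-0.15,0.1,0,0,0,0,0,0,0.1]

```text
time: 28.17
position: [0.4552, -0.2867, 0.1973]
tool_rot: [0.997, -0.081, 0.001, 0.001]
ft_force: [-0.7, 0.0, -0.6]
grip_width: 0.0216
grip_force: 15.0
```

>>> send_rows:
  increments: [0,0,0,0,0,-0.15,0.1,0,0,0,0,0,-0.15,0.1,0,0,0,0,0,0,0.1]

```text
time: 28.42
position: [0.4551, -0.2866, 0.1943]
tool_rot: [0.997, -0.081, 0.001, 0.001]
ft_force: [-0.6, -0.3, 0.2]
grip_width: 0.0214
grip_force: 15.0
```

>>> send_rows:
  increments: [0,0,0,0,0,-0.1,0.1,0,0,0,0,0,-0.1,0.1,0,0,0,0,0,0,0.1]

```text
time: 28.67
position: [0.4554, -0.2869, 0.1931]
tool_rot: [0.997, -0.081, 0.001, 0.001]
ft_force: [0.1, -0.6, 3.6]
grip_width: 0.0218
grip_force: 15.0
```

Floor contact (3.6 N). I release and withdraw.

>>> send_rows:
  increments: [0,0,0,0,0,0,0.8,0,0,0,0,0,0,0.8,0,0,0,0,0,0,0.8,0,0,0,0,0,0,0.8,0,0,0,0,0,0,0.8,0,0,0,0,0,1,0.8,0,0,0,0,0,2,0.8,0,0,0,0,0,3,0.8,0,0,0,0,0,3,0.8,0,0,0,0,0,2,0.8,0,0,0,0,0,0,0.8,0,0,0,0,0,0,0.8]

```text
time: 29.67
position: [0.4557, -0.2871, 0.3043]
tool_rot: [0.997, -0.081, 0.002, 0.002]
ft_force: [0.1, 0.2, -0.4]
grip_width: 0.0694
grip_force: 0.0
```

Run:
```python
from go import *
import fit
standing("vl",SL,("side","wrist")); standing("vs",SS,("side","wrist"))
W=cloud(grab("side")).reshape(-1,3); W=W[np.isfinite(W[:,0])]
A=W[(np.linalg.norm(W[:,:2]-np.array(SL),axis=1)<.05)&(W[:,2]>.142)&(W[:,2]<.26)]
r=fit.fit("ca",A,[*SL,.088,.02,0],range(5),gates=(.015,.008)); print(r[0].round(4),axis(*r[0][3:]).round(3),r[1:],A[:,2].max())
c=grab("side"); cv2.imwrite("pics/s5.png",cv2.resize(c["image"][160:360,240:440,::-1],None,fx=3,fy=3,interpolation=cv2.INTER_CUBIC))
o=robot.get_obs(); print(o["position"].round(4),o["ft_force"].round(1),o["grip_force"],o["time"])
```

```text
side [ 0.4536 -0.2859  0.0201] [-0.003 -0.017  1.   ] (1380, np.float64(0.0008662143153896674))
wrist [ 0.4535 -0.2854  0.0192] [-0.014 -0.012  1.   ] (2712, np.float64(0.00039126092055578746))
side [ 0.4261 -0.3933  0.0197] [-0.004 -0.007  1.   ] (233, np.float64(0.0007443497964976709))
wrist [ 0.4253 -0.3939  0.0193] [-0.003  0.006  1.   ] (2197, np.float64(0.00033512079456765934))
[ 0.4537 -0.2877  0.0835  0.0118 -1.6128] [-0.    -0.012  1.   ] (666, np.float64(0.000839895062001236)) 0.2406185471705696
[ 0.4547 -0.2862  0.3012] [ 0.3  0.7 -0.7] 0.0 29.9667
```

View pics/s5.png

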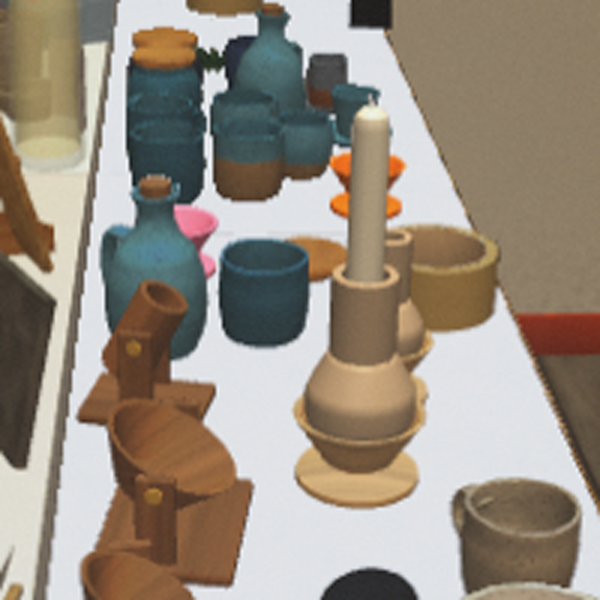

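The side view shows the candle upright in the large vase's neck (370,190) and both vases seated. The gripper is clear of everything, so I hand in.

```bash
python3 -c "
from rig import robot
print(robot.hand_in())"
```

```text
the job is handed in; nothing more can be done
None
```

Both vases are seated upright in the stands of their own size, the candle stands wick up in the large vase's neck, and I handed the job in at about 30 s of the 72 s allowed; the hand-in returned no verdict.

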